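# Load the culture rack and hold it square on the shaker

### The arm

A 6-joint arm with a two-finger parallel gripper is mounted at the origin on the work surface. World frame = base frame: x ahead of the robot, y to its left, z up, the work surface at z = 0. Lengths are in m, angles in degrees, forces in N, time in s.
With the tool pointing down it reaches from about 0.25 to 0.725 m from the base axis. Payload 9.7 kg.
Tool frame: the origin (TCP) lies midway between the tips of the shut fingers; the grasp point (between the pads) lies 19 mm behind it (bot.pinch_z is the distance from the TCP to the grasp point, in m); z points along the fingers, y is the line along which they close (so a half turn about z gives the same grasp; the last joint's range is limited). The gripper opens to 85 mm and grips with 20 to 120 N. Pads are 22 mm wide; open, the fingers measure 114 mm over their backs; the gripper's body (76 mm by 85 mm) begins 54 mm behind the grasp point. The pads swing forward as they close: fully open they stand 13 mm farther back than shut.
Start: joints at [71.963, 4.979, 10.078, 95.1, 0, 90], TCP at [0.17, 0.523, 0.231] pointing down, gripper open.
Joint ranges: [-179.16, 179.16], [-48.56, 103.87], [-65.8, 70.77], [-126.05, 130.52], [-82.76, 87.17], [-180, 180]. Speed limits (degrees/s): [127.2, 127.2, 147.25, 180, 180, 180].

### API

Orientations are given as [roll, pitch, yaw] about the fixed x, y, z axes, in that order (R = Rz(yaw) Ry(pitch) Rx(roll)).
In Python, from workcell import sensors, camera, ticket, bot gives the robot as it stands.
- The arm moves only by the shell command python3 -m handwheel 'ROWS' [FORCE]. ROWS is a JSON object of lists of equal length, an entry for each row: "gripper": the opening, from -1 (shut) to 1 (fully open); "slide": the shift along the tool's x, y, z in mm, a list of three; "yaw": the turn about the tool's z in rad. A call has 1 to 8 rows; each row shifts and turns the commanded pose from where the row before left it, along the tool's axes as they then stand; what a row does not reach is not made up. A row lasts 1/12 s, in which the tool goes at most 41.7 mm and 7.16 degrees, less where a joint would pass 70% of its speed; a pose out of reach is approached as far as the arm can. A call is refused whole if a number of a shift passes 41.7 or a number of a turn 0.125, either way. A call with a gripper value outside its range is refused whole. The fingers move at their own pace and stop on an object; FORCE is the grip in N (left out, the last holds). Time passes only in rows, so rows that do not move let the fingers close. It gives the time, the measured TCP pose, the force, the opening and the grip force at its end, in the units of the state.
- sensors.get_obs(): the state, without advancing time (a new reading comes with each control period).
- camera(name): name is "scene" or "top" or "wrist"; returns a dict with "img" (384x512x3 uint8, red, green, blue), "fx", "fy", "cx", "cy" (pixels), "R" (3x3) and "t" (3): a world point X has camera coordinates R X + t. Camera axes: x right, y down, z forward; pixel columns grow to the right and rows downward; lengths in m; the calibration is good to about 2 mm. A picture is of the moment at which its call begins. There is no depth.
- ticket.job_done(): hands the job in; it is judged then, once.
The state is a dict: "time": time; "q": joint angles; "qd": joint speeds; "joint_efforts": joint torques, N m; "ee_pos": TCP position; "tcp_rot": TCP orientation; "wrist_force": force on the tool from outside, world axes, zero at the start; "torque": the same for the moment, N m; "opening": finger opening in m; "grasp_force": force on a finger pad.
Only numpy, scipy, OpenCV 4.12 (cv2) and the standard library are available. Lean on these libraries where they do the work, as an engineer would, in place of code of your own. Each camera call takes 0.05 s, during which the arm holds its last target. There are 200 camera calls.

### The job

Move the two green-capped tubes from the yellow bench rack into the two empty holes of the blue rack on the shaker; leave the red-capped tube in its place and do not disturb the dish, bottle or beaker. Then bring the blue rack, standing on the platform, into the corner of the two black bars until its long side lies flat against the long bar and its end touches the other, and keep pressing it squarely against both. Finish while holding it there, so that I can bring up the loose bars and tighten them.

Things in the scene. Friction and masses are not known exactly. Their poses are not given: they have to be found in the camera images.
- shaker: Orbital shaker, fixed, 300 x 300 mm, 100 mm high to its flat platform. Origin: centre of its underside; x, y along its sides. Black fixed bars stand on the +x and -y sides. Two aluminium bars with grey thumb knobs (32 mm high in all) are loose stops at the -x side (inner face x = -117 mm) and the +y side (inner face y = +125 mm); leave them.
- long_bar: Fixed black bar 260 x 16 x 22 mm along the shaker's y, at the platform's +x side; origin: centre of its underside, on the platform (shaker x = +128 mm). Its inner face looks to the shaker's -x, 8 mm from the origin.
- end_bar: Fixed black bar 200 x 16 x 22 mm along the shaker's x, at the platform's -y side; origin: centre of its underside, on the platform (shaker y = -138 mm). Its inner face looks to the shaker's +y, 8 mm from the origin.
- corner (a point): The point on the platform where the inner faces of the two black bars meet (shaker x +120, y -130, z +100 mm); axes as the shaker's. The rack pressed home has its origin 22 mm to -x and 75 mm to +y of it.
- rack: Blue tube rack standing loose on the platform, 44 mm (its x) by 150 mm (its y) by 60 mm high, about 260 g empty; it slides easily. Origin: centre of its underside. Four holes in a row at y = -48, -16, +16, +48 mm, 18 mm wide, through the top deck and 8 mm into the base: a seated tube's underside is 6 mm above the rack's, its cap rises 31 mm over the deck. The holes at -48 and +16 start filled.
- rack_grip (a point): Middle of the blue rack, 55 mm above its underside: its upright sides can be gripped here across the 44 mm; they are solid from 32 to 60 mm above the underside, higher than the bars (22 mm). Axes as the rack's.
- rack_empty1 (a point): Centre of the mouth, on the top deck, of the rack's empty hole at y = -16 mm
- rack_empty2 (a point): Centre of the mouth, on the top deck, of the rack's empty hole at y = +48 mm
- bench_rack: Yellow rack standing loose on the bench, of the same shape and size as the blue one, about 300 g; origin: centre of its underside, y along its row of holes. It holds tube_a, tube_b and tube_red in any of the holes at y = -48, +16, +48 mm; the hole at -16 is empty.
- tube_a: Green-capped tube to be moved, standing in the bench rack. 85 mm tall over all, 30 g: white body 16 mm in diameter with a rounded foot, cap 18 mm in diameter over the top 14 mm; origin at the centre of the underside, z along the tube
- tube_b: The other green-capped tube to be moved, standing in the bench rack. 85 mm tall over all, 30 g: white body 16 mm in diameter with a rounded foot, cap 18 mm in diameter over the top 14 mm; origin at the centre of the underside, z along the tube
- tube_c: Green-capped tube already in the blue rack, as the others; it stays there
- tube_d: Second green-capped tube already in the blue rack, as the others; it stays there
- tube_red: Red-capped tube in the bench rack, of the same size; it stays there
- petri: Closed Petri dish 90 mm across and 17 mm high, lying on the bench; origin: centre of its underside; leave alone
- bottle: Amber bottle 58 mm in diameter, 120 mm tall; origin: centre of its underside; leave alone
- beaker: White plastic beaker with sticks in it, 72 mm in diameter, 95 mm tall (sticks to 160 mm); origin: centre of its underside; leave alone

How it is judged:
By the outcome, as a careful person would: the job done as asked, in the order asked, and still so for the second after the job is handed in, while the arm keeps its last pose, push and grip.
It also fails if it takes over 69 s, if anything falls off the work surface, if the arm or the gripper's body presses on something with over 40 N, if the wrist force passes 120 N, or if a joint passes its speed limit or range.

## Working session

There is one attempt and no reset: what is moved stays moved. The work goes in short steps, Python scripts to look and compute and a shell command to move; the robot and the scene stay as the last step left them, time stands still between calls to the robot, and variables do not carry over. Pictures are saved under pics/ and viewed, at most 10 in all, crops included, and the job is handed in when it is done.

```bash
mkdir -p pics; ls
python3 - <<'E'
from workcell import sensors,camera,bot
import cv2,numpy as np
print(sensors.get_obs(), bot.pinch_z)
for n in ["scene","top","wrist"]:
    c=camera(n); cv2.imwrite(f"pics/{n}0.png",c["img"][:,:,::-1]); np.savez(f"{n}0.npz",**c)
    R=c["R"];print(n,c["fx"],c["cx"],c["cy"],-np.array(R).T@c["t"],np.array(R)[2])
E
```

```text
pics
{'time': 0.0, 'q': array([ 7.19637804e+01,  5.01095068e+00,  1.00328377e+01,  9.51007930e+01,
       -2.04972430e-04,  8.99984854e+01]), 'qd': array([ 0.0119898 , -0.01787137, -0.0148874 , -0.12261055, -0.0969525 ,
       -0.01633386]), 'joint_efforts': array([-2.35422296e-03, -5.20396113e+01,  4.64800394e+01,  1.66709803e-02,
       -3.58366162e-05, -1.49655716e-05]), 'ee_pos': array([0.17021396, 0.52273678, 0.23057004]), 'tcp_rot': array([-1.79921094e+02,  2.02886386e-04,  1.61965295e+02]), 'wrist_force': array([-0.4789904 , -0.6911332 ,  0.49240063]), 'torque': array([-0.02460511,  0.01033535, -0.01162841]), 'grasp_force': 0.0, 'opening': 0.08520345543628144} 0.0187
scene 348.25664239335106 258.6231486962044 188.23811655083762 [1.27304231 0.09521563 0.67726821] [-0.79346817  0.01311128 -0.6084705 ]
top 488.9870449134345 258.35377492346356 186.11901127897343 [0.42057988 0.10244375 1.61661848] [ 0.07402098  0.00176355 -0.99725512]
wrist 309.6881619908347 257.67018623880807 188.0334376828733 [0.10003553 0.54571062 0.37197232] [ 0.2752533  -0.09158258 -0.95699961]
```

View pics/top0.png

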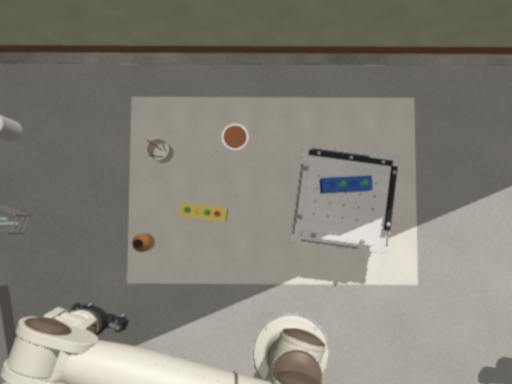

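View pics/scene0.png

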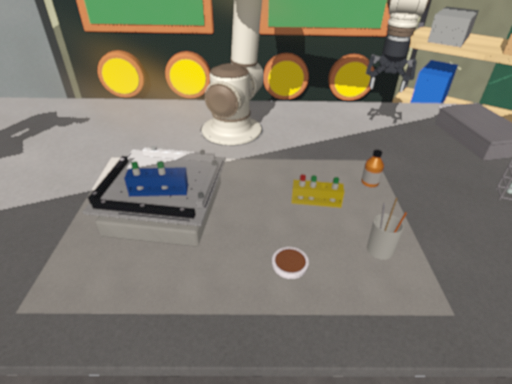

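```bash
cat > h.py <<'E'
import numpy as np,cv2
from workcell import sensors,camera
from scipy.spatial.transform import Rotation as Ro
def load(n): return dict(np.load(n+".npz"))
def snap(n,f):
    c=camera(n); cv2.imwrite(f"pics/{f}.png",c["img"][:,:,::-1]); np.savez(f+".npz",**c); return c
def ray(c,p):
    R=np.array(c["R"]); d=R.T@np.array([(p[0]-c["cx"])/c["fx"],(p[1]-c["cy"])/c["fy"],1.])
    return -R.T@np.array(c["t"]),d/np.linalg.norm(d)
def plane(c,p,z):
    o,d=ray(c,p); return o+d*(z-o[2])/d[2]
def tri(c1,p1,c2,p2):
    A=np.zeros((3,3));b=np.zeros(3);L=[ray(c1,p1),ray(c2,p2)]
    for o,d in L:
        P=np.eye(3)-np.outer(d,d);A+=P;b+=P@o
    X=np.linalg.solve(A,b); return X,[round(float(np.linalg.norm((np.eye(3)-np.outer(d,d))@(X-o)))*1000,1) for o,d in L]
RANGES=dict(green=((40,90,40),(85,255,255)),yellow=((18,120,90),(34,255,255)),blue=((100,140,40),(125,255,255)),red=((0,130,60),(8,255,255)),black=((0,0,0),(180,255,45)))
def blobs(c,col,roi=None,amin=6):
    hsv=cv2.cvtColor(c["img"],cv2.COLOR_RGB2HSV); m=cv2.inRange(hsv,*map(np.array,RANGES[col]))
    if roi is not None:
        k=np.zeros_like(m);k[roi[1]:roi[3],roi[0]:roi[2]]=255;m&=k
    cs,_=cv2.findContours(m,cv2.RETR_EXTERNAL,cv2.CHAIN_APPROX_NONE)
    out=[]
    for k in cs:
        mm=np.zeros_like(m);cv2.drawContours(mm,[k],-1,255,-1);a=(mm>0).sum()
        if a>=amin: ys,xs=np.nonzero(mm);out.append((int(a),xs.mean().round(2),ys.mean().round(2),cv2.minAreaRect(np.c_[xs,ys].astype(np.int32))))
    return sorted(out,key=lambda o:-o[0])
def show(L):
    for a,x,y,r in L: print(a,x,y,[np.round(v,1).tolist() for v in r])
E
python3 - <<'E'
from h import *
t,s=load("top0"),load("scene0")
for n,c,roi in(("top",t,(125,95,420,290)),("scene",s,(50,140,420,300))):
    for col in RANGES: print(n,col); show(blobs(c,col,roi)[:8])
E
```

```text
top green
27 364.7 181.78 [[364.5, 181.5], [5.0, 5.0], 90.0]
25 342.8 182.88 [[342.5, 183.0], [4.0, 5.0], 90.0]
21 186.24 209.29 [[186.1, 209.3], [4.9, 4.0], 26.6]
18 206.5 212.0 [[206.5, 212.0], [3.5, 3.5], 45.0]
top yellow
568 202.93 211.51 [[202.9, 211.5], [46.5, 12.3], 7.1]
top blue
633 345.51 183.91 [[345.6, 183.9], [12.6, 49.6], 86.8]
top red
13 216.54 213.15 [[216.5, 213.5], [3.0, 3.0], 90.0]
top black
164 390.45 193.27 [[390.2, 196.7], [4.3, 47.3], 6.3]
113 334.51 154.64 [[334.7, 154.6], [27.3, 4.2], 7.6]
104 365.77 159.07 [[366.7, 158.9], [27.2, 4.3], 7.1]
39 137.41 243.46 [[137.5, 243.5], [5.0, 7.0], 90.0]
23 312.96 151.91 [[313.0, 152.0], [6.0, 4.0], 0.0]
19 388.37 162.47 [[388.5, 162.5], [3.0, 5.0], 90.0]
12 393.25 168.08 [[393.5, 168.5], [3.0, 3.0], 90.0]
scene green
24 160.0 164.5 [[160.0, 164.5], [5.0, 4.0], 90.0]
23 134.61 165.04 [[134.5, 165.0], [4.0, 5.0], 90.0]
21 335.57 180.14 [[335.6, 180.2], [3.8, 5.1], 18.4]
18 313.5 178.22 [[313.5, 178.0], [4.0, 3.0], 90.0]
scene yellow
1091 317.63 194.15 [[317.6, 193.1], [51.1, 24.0], 5.2]
scene blue
1334 155.33 182.98 [[155.5, 181.6], [25.9, 60.9], 88.5]
scene red
22 302.41 177.45 [[302.5, 177.4], [4.1, 4.9], 14.0]
scene black
1116 132.18 199.89 [[141.0, 206.5], [94.3, 57.8], 37.3]
36 377.06 152.78 [[377.0, 152.5], [5.0, 6.0], 90.0]
```

Run:
```python
from h import *
t,s=load("top0"),load("scene0")
np.set_printoptions(precision=4,suppress=True)
P={}
for n,a,b in(("Ya",(186.24,209.29),(335.57,180.14)),("Yb",(206.5,212),(313.5,178.2)),("Yred",(216.54,213.15),(302.41,177.45)),("B-48",(364.7,181.78),(134.61,165.04)),("B16",(342.8,182.88),(160,164.5))):
    P[n]=tri(t,a,s,b);print(n,*P[n])
# directions
a=P["Ya"][0]-P["Yred"][0];print("yellow dir",np.degrees(np.arctan2(a[1],a[0])),np.linalg.norm(a))
a=P["B16"][0]-P["B-48"][0];print("blue +y dir",np.degrees(np.arctan2(a[1],a[0])),np.linalg.norm(a))
q=[plane(t,p,.122) for p in((312.96,151.91),(334.5,154.64),(365.8,159.07),(388.4,162.5))];print("long bar",q)
a=q[0]-q[-1];print(np.degrees(np.arctan2(a[1],a[0])))
o=sensors.get_obs();R=Ro.from_euler("xyz",o["tcp_rot"],degrees=True).as_matrix()
tg=(P["Ya"][0]+P["Yred"][0])/2
print("tool delta to yellow mid",1000*R.T@(np.r_[tg[:2],.25]-o["ee_pos"]))
```

```text
Ya [0.4607 0.3305 0.087 ] [0.1, 0.1]
Yb [0.4525 0.2673 0.0871] [0.4, 0.4]
Yred [0.449  0.2356 0.0868] [0.1, 0.1]
B-48 [ 0.5406 -0.2068  0.1848] [0.6, 0.6]
B16 [ 0.5373 -0.143   0.1851] [0.1, 0.1]
yellow dir 82.96891909599927 0.09554857933911376
blue +y dir 92.99615183679154 0.06380644474897161
long bar [array([ 0.6378, -0.0627,  0.122 ]), array([ 0.6296, -0.129 ,  0.122 ]), array([ 0.6162, -0.2252,  0.122 ]), array([ 0.6058, -0.2945,  0.122 ])]
82.14196965102654
tool delta to yellow mid [-344.8399 -139.9079  -19.1031]
```

```bash
python3 -m handwheel '{"gripper":[1,1,1,1,1,1],"slide":[[-28.7,-11.7,-1.6],[-28.7,-11.7,-1.6],[-28.7,-11.7,-1.6],[-28.7,-11.7,-1.6],[-28.7,-11.7,-1.6],[-28.7,-11.7,-1.6]],"yaw":[0,0,0,0,0,0]}'
python3 -m handwheel '{"gripper":[1,1,1,1,1,1],"slide":[[-28.7,-11.7,-1.6],[-28.7,-11.7,-1.6],[-28.7,-11.7,-1.6],[-28.7,-11.7,-1.6],[-28.7,-11.7,-1.6],[-28.7,-11.7,-1.6]],"yaw":[0,0,0,0,0,0]}'
python3 -m handwheel '{"gripper":[1,1,1,1,1,1],"slide":[[0,0,0],[0,0,0],[0,0,0],[0,0,0],[0,0,0],[0,0,0]],"yaw":[0.115,0.115,0.115,0.115,0.115,0.115]}'
python3 -m handwheel '{"gripper":[1,1,1,1,1,1,1],"slide":[[0,0,0],[0,0,0],[0,0,0],[0,0,0],[0,0,0],[0,0,0],[0,0,0]],"yaw":[0.115,0.115,0.115,0.115,0.115,0.115,0]}'
python3 - <<'E'
from h import *
c=snap("wrist","w1");o=sensors.get_obs();print(o["ee_pos"],o["tcp_rot"],o["q"],o["wrist_force"])
for col in("green","red","yellow"): print(col);show(blobs(c,col,amin=60)[:5])
E
```

```text
time: 0.65
ee_pos: [0.3131, 0.4018, 0.2408]
tcp_rot: [-180.0, -0.0, 162.0]
wrist_force: [0.1, 0.8, 0.1]
opening: 0.0852
grasp_force: 0.0
time: 1.15
ee_pos: [0.4552, 0.2816, 0.2504]
tcp_rot: [-180.0, -0.0, 162.0]
wrist_force: [-0.4, 1.0, 0.1]
opening: 0.0854
grasp_force: 0.0
time: 1.65
ee_pos: [0.4543, 0.2827, 0.2502]
tcp_rot: [-180.0, 0.0, 122.1]
wrist_force: [-0.6, 0.2, 0.5]
opening: 0.0854
grasp_force: 0.0
time: 2.23
ee_pos: [0.4542, 0.2828, 0.2502]
tcp_rot: [-180.0, 0.0, 82.6]
wrist_force: [0.2, 0.2, 0.1]
opening: 0.0857
grasp_force: 0.0
[0.45426786 0.28281504 0.25030505] [-1.79988171e+02  1.25051952e-02  8.30046600e+01] [ 3.19065169e+01  3.40311018e+00  1.05365897e+01  9.71505382e+01
 -2.30341446e-03  1.28901859e+02] [-1.05323821  0.53626283 -0.09565726]
green
253 256.17 121.54 [[256.5, 121.5], [17.0, 17.0], 90.0]
237 256.7 184.72 [[257.0, 184.5], [17.0, 16.0], 90.0]
red
223 256.95 213.24 [[257.0, 213.5], [17.0, 14.0], 90.0]
yellow
5281 256.65 158.31 [[256.5, 159.5], [133.0, 41.0], 90.0]
```

View pics/w1.png

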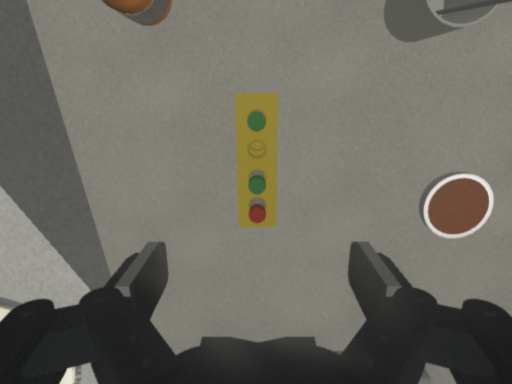

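Run:
```python
from h import *
np.set_printoptions(precision=4,suppress=True)
t,s,w=load("top0"),load("scene0"),load("w1")
o=sensors.get_obs();R=Ro.from_euler("xyz",o["tcp_rot"],degrees=True).as_matrix()
for n,p,a,b in(("Ya",(256.17,121.2),(186.24,209.29),(335.57,180.14)),("Yb",(256.7,184.5),(206.5,212),(313.5,178.2)),("red",(256.95,213.2),(216.54,213.15),(302.41,177.45))):
    X=plane(w,p,.091);print(n,X,tri(w,p,t,a),tri(w,p,s,b));print("  tool",1000*R.T@(np.r_[X[:2],.065]-o["ee_pos"]))
```

```text
Ya [0.4591 0.3314 0.091 ] (array([0.4598, 0.3308, 0.0851]), [0.9, 0.9]) (array([0.459 , 0.331 , 0.0858]), [0.0, 0.0])
  tool [ 48.8512  -1.1246 185.2946]
Yb [0.4515 0.2691 0.091 ] (array([0.4518, 0.2672, 0.0848]), [0.6, 0.6]) (array([0.4513, 0.2678, 0.0863]), [0.1, 0.1])
  tool [-13.9195  -1.0761 185.3083]
red [0.4477 0.2382 0.091 ] (array([0.4482, 0.2358, 0.085 ]), [0.8, 0.8]) (array([0.4474, 0.2361, 0.0856]), [0.0, 0.0])
  tool [-45.0223  -1.0421 185.3151]
```

```bash
python3 -m handwheel '{"gripper":[1,1,1,1,1,1,1,1],"slide":[[24.3,-0.5,0],[24.2,-0.5,0],[0,0,30],[0,0,30],[0,0,30],[0,0,30],[0,0,30],[0,0,20]],"yaw":[0,0,0,0,0,0,0,0]}'
python3 -m handwheel '{"gripper":[1,1,-1,-1,-1,-1,-1,-1],"slide":[[0,0,16],[0,0,0],[0,0,0],[0,0,0],[0,0,0],[0,0,0],[0,0,0],[0,0,0]],"yaw":[0,0,0,0,0,0,0,0]}' 40
python3 -m handwheel '{"gripper":[-1,-1,-1,-1],"slide":[[0,0,0],[0,0,0],[0,0,0],[0,0,0]],"yaw":[0,0,0,0]}'
```

```text
time: 2.95
ee_pos: [0.4583, 0.3304, 0.0772]
tcp_rot: [-179.9, 0.1, 83.2]
wrist_force: [-0.5, -0.0, -0.4]
opening: 0.0849
grasp_force: 0.0
time: 3.62
ee_pos: [0.4596, 0.3313, 0.0653]
tcp_rot: [180.0, -0.0, 82.9]
wrist_force: [-0.7, 0.3, 4.5]
opening: 0.0153
grasp_force: 38.9
time: 3.95
ee_pos: [0.4596, 0.3314, 0.0653]
tcp_rot: [179.9, -0.1, 82.9]
wrist_force: [-1.3, -0.2, 5.5]
opening: 0.0154
grasp_force: 38.9
```

```bash
python3 -m handwheel '{"gripper":[-1,-1,-1,-1,-1,-1,-1,-1],"slide":[[0,0,-10],[0,0,-20],[0,0,-33],[0,0,-33],[0,0,-33],[0,0,-33],[0,0,-35],[0,0,-33]],"yaw":[0,0,0,0,0,0,0,0]}'
python3 -m handwheel '{"gripper":[-1,-1,-1,-1,-1,-1,-1],"slide":[[-36.1,10.9,0],[-36.1,10.9,0],[-36.1,10.9,0],[-36.1,10.9,0],[-36.1,10.9,0],[-36.1,10.9,0],[-36.1,10.9,0]],"yaw":[0,0,0,0,0,0,0]}'
python3 -m handwheel '{"gripper":[-1,-1,-1,-1,-1,-1,-1],"slide":[[-36.1,10.9,0],[-36.1,10.9,0],[-36.1,10.9,0],[-36.1,10.9,0],[-36.1,10.9,0],[-36.1,10.9,0],[-36.1,10.9,0]],"yaw":[0,0,0,0,0,0,0]}'
python3 -m handwheel '{"gripper":[-1,-1,-1,-1,-1],"slide":[[0,0,0],[0,0,0],[0,0,0],[0,0,0],[0,0,0]],"yaw":[-0.0875,-0.0875,0,0,0]}'
python3 - <<'E'
from h import *
c=snap("wrist","w2");o=sensors.get_obs();print(o["ee_pos"],o["tcp_rot"],o["q"],o["wrist_force"])
for col in("green","blue","black"): print(col);show(blobs(c,col,amin=60)[:6])
E
```

```text
time: 4.62
ee_pos: [0.4589, 0.3307, 0.2969]
tcp_rot: [180.0, -0.0, 82.9]
wrist_force: [0.2, 0.7, 0.1]
opening: 0.0156
grasp_force: 39.0
time: 5.2
ee_pos: [0.5034, 0.0691, 0.2951]
tcp_rot: [180.0, -0.0, 82.9]
wrist_force: [-0.3, 0.5, -1.3]
opening: 0.0155
grasp_force: 39.1
time: 5.78
ee_pos: [0.5479, -0.1912, 0.295]
tcp_rot: [180.0, 0.0, 82.9]
wrist_force: [0.7, 0.2, 0.5]
opening: 0.0152
grasp_force: 39.1
time: 6.2
ee_pos: [0.5482, -0.1889, 0.2948]
tcp_rot: [180.0, 0.0, 92.8]
wrist_force: [0.2, 0.2, -0.5]
opening: 0.0153
grasp_force: 39.2
[ 0.54817702 -0.18885124  0.29479297] [1.79987642e+02 5.42177468e-03 9.28317986e+01] [-1.90090134e+01  1.13109160e+01  2.43423747e+01  1.03017971e+02
 -4.35170474e-04  6.81591874e+01] [-0.3389972   0.08339    -0.69832539]
green
1517 257.63 267.12 [[258.0, 267.0], [48.0, 36.0], 90.0]
389 245.05 130.04 [[245.0, 130.0], [21.2, 21.2], 45.0]
207 243.41 202.88 [[243.2, 202.9], [13.1, 22.3], 29.1]
blue
6005 246.0 133.13 [[246.0, 139.0], [162.0, 48.0], 90.0]
black
30372 266.06 345.96 [[255.5, 308.5], [149.0, 511.0], 90.0]
113 238.5 252.12 [[238.5, 251.4], [3.8, 37.0], 7.1]
78 302.5 232.29 [[302.5, 231.4], [4.1, 29.1], 14.0]
```

View pics/w2.png

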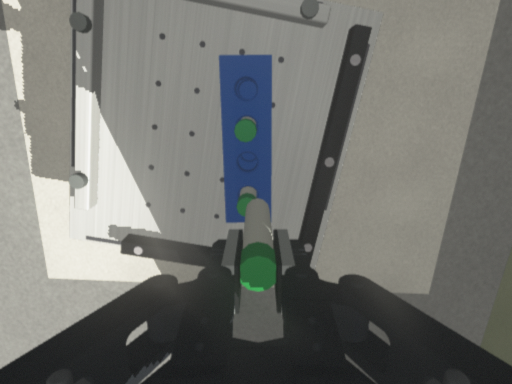

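Run:
```python
from h import *
np.set_printoptions(precision=4,suppress=True)
t,s,w=load("top0"),load("scene0"),load("w2")
o=sensors.get_obs();R=Ro.from_euler("xyz",o["tcp_rot"],degrees=True).as_matrix()
print("cap B16",tri(w,(245.05,130.04),t,(342.8,182.88)),tri(w,(245.05,130.04),s,(160,164.5)),plane(w,(245.05,129.5),.191))
# hole circles
g=cv2.cvtColor(w["img"],cv2.COLOR_RGB2GRAY)[50:225,215:276];g=cv2.resize(g,None,fx=4,fy=4,interpolation=cv2.INTER_CUBIC)
H=cv2.HoughCircles(g,cv2.HOUGH_GRADIENT,1,60,param1=60,param2=18,minRadius=32,maxRadius=56)
for x,y,r in ([] if H is None else H[0]):
    p=((x+.5)/4-.5+215,(y+.5)/4-.5+50);print("circ",np.round(p,1),r/4,plane(w,p,.16))
# deck left/right edges by row
hsv=cv2.cvtColor(w["img"],cv2.COLOR_RGB2HSV);m=cv2.inRange(hsv,*map(np.array,RANGES["blue"]))
L=[];Rr=[]
for r in range(60,192,4):
    x=np.nonzero(m[r,200:300])[0]+200;L.append((x.min()-.5,r));Rr.append((x.max()+.5,r))
for n,E in(("L",L),("R",Rr)):
    P=np.array([plane(w,p,.16)[:2] for p in E]);v=cv2.fitLine(P.astype(np.float32),cv2.DIST_HUBER,0,.001,.001).ravel();print(n,v,np.degrees(np.arctan2(v[1],v[0])))
ys=[np.nonzero(m[:,c])[0].min()-.5 for c in range(224,268,4)];print("top edge",[np.round(plane(w,(c,y),.16)[:2],4).tolist() for c,y in((226,ys[0]),(266,ys[-1]))])
b=w["img"][20:260,60:400];cv2.imwrite("pics/w2c.png",cv2.resize(b[:,:,::-1],None,fx=2.3,fy=2.3,interpolation=cv2.INTER_CUBIC))
print(o["ee_pos"],R)
```

```text
cap B16 (array([ 0.5363, -0.142 ,  0.1936]), [0.6, 0.6]) (array([ 0.5358, -0.1436,  0.1841]), [0.0, 0.0]) [ 0.536  -0.1424  0.191 ]
L [ 0.0505 -0.9987  0.5155 -0.1433] -87.105576
R [ 0.0606 -0.9982  0.5565 -0.1469] -86.52398
top edge [[0.5171, -0.094], [0.55, -0.0877]]
[ 0.5482 -0.1889  0.2948] [[-0.0494  0.9988  0.0002]
 [ 0.9988  0.0494 -0.0001]
 [-0.0001  0.0002 -1.    ]]
```

Run:
```python
from h import *
w=load("w2")
for p in((246,89),(247,161),(246,55),(246,130)): print(p,plane(w,p,.16).round(4))
im=w["img"][40:230,205:285];cv2.imwrite("pics/w2d.png",cv2.resize(im[:,:,::-1],None,fx=3.1,fy=3.1,interpolation=cv2.INTER_CUBIC))
```

```text
(246, 89) [ 0.5344 -0.1118  0.16  ]
(247, 161) [ 0.5377 -0.174   0.16  ]
(246, 55) [ 0.5334 -0.0851  0.16  ]
(246, 130) [ 0.5357 -0.1462  0.16  ]
```

View pics/w2d.png

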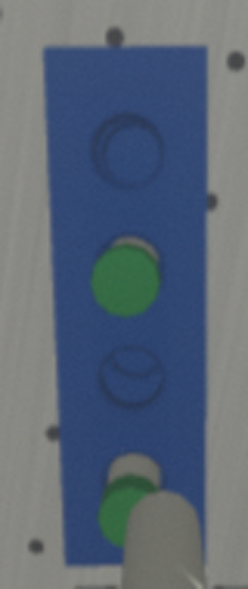

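```bash
python3 -m handwheel '{"gripper":[-1,-1,-1,-1,-1,-1,-1],"slide":[[26.2,-3.3,0],[26.2,-3.3,0],[26.1,-3.4,0],[0,0,35],[0,0,30],[0,0,0],[0,0,0]],"yaw":[0,0,0,0,0,0,0]}'
python3 -m handwheel '{"gripper":[-1,-1,-1,-1,-1,-1,-1,-1],"slide":[[0,0,3],[0,0,3],[0,0,3],[0,0,3],[0,0,3],[0,0,0],[0,0,0],[0,0,0]],"yaw":[0,0,0,0,0,0,0,0]}'
python3 - <<'E'
from h import *
c=snap("wrist","w3")
cv2.imwrite("pics/w3c.png",cv2.resize(c["img"][90:330,160:360,::-1],None,fx=2.5,fy=2.5))
E
```

```text
time: 6.83
ee_pos: [0.5333, -0.1108, 0.229]
tcp_rot: [-179.9, -0.0, 92.9]
wrist_force: [-0.2, 0.4, 0.7]
opening: 0.0155
grasp_force: 39.2
time: 7.5
ee_pos: [0.5343, -0.1115, 0.2146]
tcp_rot: [180.0, 0.0, 92.9]
wrist_force: [-0.7, 0.2, -0.3]
opening: 0.0157
grasp_force: 39.2
```

View pics/w3c.png

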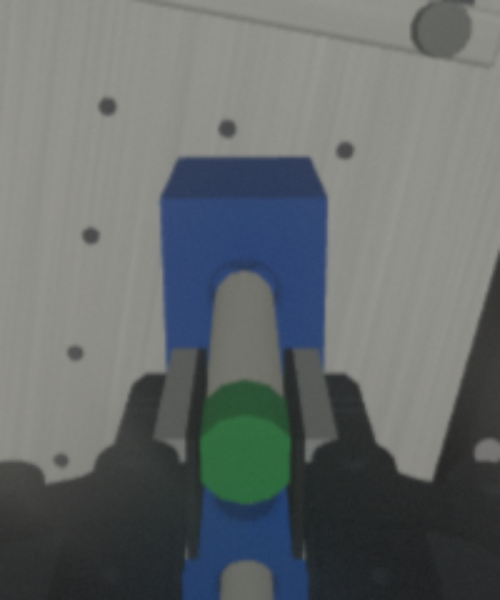

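Close-up: the tube enters the hole mouth at crop pixel (245,275), centred, with no contact force. I'll continue down.

```bash
python3 -m handwheel '{"gripper":[-1,-1,-1,-1,-1,-1,-1],"slide":[[0,0,6],[0,0,8],[0,0,8],[0,0,8],[0,0,8],[0,0,0],[0,0,0]],"yaw":[0,0,0,0,0,0,0]}'
python3 -m handwheel '{"gripper":[-1,-1,-1,-1,-1,-1],"slide":[[0,0,4],[0,0,3],[0,0,3],[0,0,0],[0,0,0],[0,0,0]],"yaw":[0,0,0,0,0,0]}'
```

```text
time: 8.13
ee_pos: [0.5338, -0.1113, 0.1758]
tcp_rot: [-179.9, -0.0, 92.9]
wrist_force: [0.3, 0.1, 0.3]
opening: 0.0153
grasp_force: 39.2
time: 8.63
ee_pos: [0.5343, -0.1114, 0.1666]
tcp_rot: [180.0, 0.0, 92.9]
wrist_force: [0.2, -1.1, -0.8]
opening: 0.0152
grasp_force: 39.2
```

```bash
python3 -m handwheel '{"gripper":[0,1,1,1,1,1,1,1],"slide":[[0,0,0],[0,0,0],[0,0,0],[0,0,0],[0,0,0],[0,0,-10],[0,0,-25],[0,0,-40]],"yaw":[0,0,0,0,0,0,0,0]}'
python3 -m handwheel '{"gripper":[1,1,1,1,1,1,1],"slide":[[0,0,-20],[34.8,-5.8,0],[34.8,-5.8,0],[34.8,-5.8,0],[34.8,-5.8,0],[34.8,-5.8,0],[34.8,-5.8,0]],"yaw":[0,0,0,0,0,0,0]}'
python3 -m handwheel '{"gripper":[1,1,1,1,1,1,1,1],"slide":[[34.8,-5.8,0],[34.8,-5.8,0],[34.8,-5.8,0],[34.8,-5.8,0],[34.8,-5.8,0],[0,0,0],[0,0,0],[0,0,0]],"yaw":[0,0,0,0,0,0.086,0.086,0]}'
python3 - <<'E'
from h import *
c=snap("wrist","w4");o=sensors.get_obs();print(o["ee_pos"],o["tcp_rot"],o["wrist_force"])
R=Ro.from_euler("xyz",o["tcp_rot"],degrees=True).as_matrix()
for col in("green","red"):
    for a,x,y,r in blobs(c,col,(150,60,400,330),60)[:3]:
        X=plane(c,(x,y-.2),.091);print(col,a,x,y,X.round(4),(1000*R.T@(np.r_[X[:2],.065]-o["ee_pos"])).round(1))
show(blobs(c,"yellow",None,300))
E
```

```text
time: 9.3
ee_pos: [0.5329, -0.1112, 0.2397]
tcp_rot: [-179.7, -0.1, 92.9]
wrist_force: [0.1, 1.0, 0.5]
opening: 0.0858
grasp_force: 0.0
time: 9.88
ee_pos: [0.4882, 0.0968, 0.2625]
tcp_rot: [179.9, -0.0, 92.9]
wrist_force: [0.7, 0.8, -0.4]
opening: 0.0855
grasp_force: 0.0
time: 10.55
ee_pos: [0.4507, 0.2684, 0.2621]
tcp_rot: [180.0, -0.0, 82.9]
wrist_force: [-0.4, 0.3, 0.2]
opening: 0.0853
grasp_force: 0.0
[0.45089614 0.26794972 0.2621479 ] [ 1.79973646e+02 -1.79086134e-02  8.31819037e+01] [ 0.9152387  -0.42569812 -0.88664278]
green 222 257.97 168.54 [0.4511 0.2684 0.091 ] [4.000e-01 1.000e-01 1.971e+02]
red 209 258.09 196.89 [0.4475 0.2377 0.091 ] [-3.050e+01  1.000e-01  1.971e+02]
5142 257.77 143.58 [[257.0, 145.0], [132.0, 40.0], 90.0]
```

```bash
python3 -m handwheel '{"gripper":[1,1,1,1,1,1,1,1],"slide":[[0,0,30],[0,0,35],[0,0,35],[0,0,35],[0,0,30],[0,0,20],[0,0,11],[0,0,0]],"yaw":[0,0,0,0,0,0,0,0]}'
python3 -m handwheel '{"gripper":[-1,-1,-1,-1,-1,-1,-1,-1],"slide":[[0,0,0],[0,0,0],[0,0,0],[0,0,0],[0,0,0],[0,0,0],[0,0,0],[0,0,0]],"yaw":[0,0,0,0,0,0,0,0]}' 40
python3 -m handwheel '{"gripper":[-1,-1,-1,-1,-1,-1,-1,-1],"slide":[[0,0,-10],[0,0,-20],[0,0,-33],[0,0,-33],[0,0,-33],[0,0,-33],[0,0,-35],[0,0,-33]],"yaw":[0,0,0,0,0,0,0,0]}'
```

```text
time: 11.27
ee_pos: [0.4501, 0.2666, 0.0635]
tcp_rot: [-179.8, 0.1, 83.1]
wrist_force: [-0.5, -0.7, 0.7]
opening: 0.0852
grasp_force: 0.0
time: 11.93
ee_pos: [0.4513, 0.2679, 0.0662]
tcp_rot: [179.9, -0.0, 83.1]
wrist_force: [-1.0, 0.1, 5.8]
opening: 0.0155
grasp_force: 38.9
time: 12.6
ee_pos: [0.4505, 0.2674, 0.2978]
tcp_rot: [180.0, -0.0, 83.1]
wrist_force: [0.5, 0.4, -0.2]
opening: 0.0153
grasp_force: 39.1
```

```bash
python3 -m handwheel '{"gripper":[-1,-1,-1,-1,-1,-1],"slide":[[-35.7,11.7,0],[-35.7,11.7,0],[-35.7,11.7,0],[-35.7,11.7,0],[-35.7,11.7,0],[-35.7,11.7,0]],"yaw":[0,0,0,0,0,0]}'
python3 -m handwheel '{"gripper":[-1,-1,-1,-1,-1,-1],"slide":[[-35.7,11.7,0],[-35.7,11.7,0],[-35.7,11.7,0],[-35.7,11.7,0],[-35.7,11.7,0],[-35.7,11.6,0]],"yaw":[0,0,0,0,0,0]}'
python3 -m handwheel '{"gripper":[-1,-1,-1,-1],"slide":[[0,0,0],[0,0,0],[0,0,0],[0,0,0]],"yaw":[-0.0865,-0.0865,0,0]}'
python3 - <<'E'
from h import *
c=snap("wrist","w5");o=sensors.get_obs();print(o["ee_pos"],o["tcp_rot"],o["wrist_force"])
R=Ro.from_euler("xyz",o["tcp_rot"],degrees=True).as_matrix()
P=[]
for a,x,y,r in blobs(c,"green",(180,30,330,300),60):
    X=plane(c,(x,y-.3),.191);print(a,x,y,X.round(4));
    if y<200:P.append(X)
P=sorted(P,key=lambda p:p[1])  # B16, B48
d=P[1]-P[0];print(np.linalg.norm(d),np.degrees(np.arctan2(d[1],d[0])))
T=P[0]-d/np.linalg.norm(d)*.032;print("hole-16",T,(1000*R.T@(T-o["ee_pos"])).round(1))
E
```

```text
time: 13.1
ee_pos: [0.4945, 0.0448, 0.296]
tcp_rot: [180.0, -0.0, 83.1]
wrist_force: [1.2, 0.8, 0.1]
opening: 0.0158
grasp_force: 39.1
time: 13.6
ee_pos: [0.5383, -0.1765, 0.2959]
tcp_rot: [180.0, -0.0, 83.1]
wrist_force: [1.1, 0.8, 0.8]
opening: 0.0152
grasp_force: 39.1
time: 13.93
ee_pos: [0.5384, -0.1746, 0.2957]
tcp_rot: [-180.0, -0.0, 92.8]
wrist_force: [0.5, 0.3, -0.1]
opening: 0.0152
grasp_force: 39.2
[ 0.53847034 -0.17431676  0.29573087] [-1.79999343e+02 -4.52801260e-04  9.28312409e+01] [-0.17769334  0.16583985 -0.59367975]
1489 257.67 266.36 [ 0.5421 -0.2488  0.191 ]
398 255.36 108.75 [ 0.5335 -0.1117  0.191 ]
381 256.53 148.26 [ 0.5359 -0.1422  0.191 ]
0.0306096635752396 94.49264466695065
hole-16 [ 0.53838407 -0.17411841  0.191     ] [ 2.000e-01 -1.000e-01  1.047e+02]
```

```bash
python3 -m handwheel '{"gripper":[-1,-1,-1,-1,-1,-1,-1],"slide":[[0,0,35],[0,0,30],[0,0,3],[0,0,4],[0,0,4],[0,0,4],[0,0,0]],"yaw":[0,0,0,0,0,0,0]}'
python3 -m handwheel '{"gripper":[-1,-1,-1],"slide":[[0,0,2],[0,0,0],[0,0,0]],"yaw":[0,0,0]}'
```

```text
time: 14.57
ee_pos: [0.539, -0.1746, 0.2164]
tcp_rot: [179.9, 0.0, 93.0]
wrist_force: [0.5, 0.4, -0.3]
opening: 0.0152
grasp_force: 39.2
time: 14.82
ee_pos: [0.5387, -0.1746, 0.2139]
tcp_rot: [180.0, 0.0, 93.0]
wrist_force: [-0.4, -0.7, -0.3]
opening: 0.015
grasp_force: 39.2
```

```bash
python3 -m handwheel '{"gripper":[-1,-1,-1,-1,-1,-1,-1],"slide":[[0,0,6],[0,0,8],[0,0,8],[0,0,8],[0,0,6],[0,0,0],[0,0,0]],"yaw":[0,0,0,0,0,0,0]}'
python3 -m handwheel '{"gripper":[-1,-1,-1,-1,-1,-1],"slide":[[0,0,4],[0,0,4],[0,0,2.5],[0,0,0],[0,0,0],[0,0,0]],"yaw":[0,0,0,0,0,0]}'
python3 -m handwheel '{"gripper":[0,1,1,1,1,1,1,1],"slide":[[0,0,0],[0,0,0],[0,0,0],[0,0,0],[0,0,0],[0,0,-10],[0,0,-25],[0,0,-40]],"yaw":[0,0,0,0,0,0,0,0]}'
python3 -m handwheel '{"gripper":[1,1,1,1,1,1,1],"slide":[[-30,0,-35],[-30,0,-35],[0,0,-30],[0,0,-20],[0,0,0],[0,0,0],[0,0,0]],"yaw":[0,0,0,0,0,0,0]}'
python3 - <<'E'
from h import *
c=snap("wrist","w6");snap("top","t6");o=sensors.get_obs();print(o["ee_pos"],o["tcp_rot"],o["wrist_force"])
for col in("green","blue","black"): print(col);show(blobs(c,col,amin=60)[:6])
cv2.imwrite("pics/w6v.png",c["img"][:,:,::-1])
E
```

```text
time: 15.4
ee_pos: [0.5383, -0.1745, 0.177]
tcp_rot: [-180.0, -0.0, 93.0]
wrist_force: [0.3, 0.0, 0.1]
opening: 0.0157
grasp_force: 39.2
time: 15.9
ee_pos: [0.5386, -0.1746, 0.1671]
tcp_rot: [180.0, 0.0, 93.0]
wrist_force: [0.6, 0.4, -0.2]
opening: 0.0152
grasp_force: 39.4
time: 16.57
ee_pos: [0.5373, -0.1741, 0.2401]
tcp_rot: [-179.7, -0.1, 93.0]
wrist_force: [0.9, 0.2, 0.2]
opening: 0.0851
grasp_force: 0.0
time: 17.15
ee_pos: [0.5415, -0.2287, 0.3548]
tcp_rot: [-180.0, -0.0, 93.0]
wrist_force: [0.6, -0.7, 0.2]
opening: 0.0858
grasp_force: 0.0
[ 0.54121764 -0.22849024  0.35421687] [-1.79910384e+02 -4.32853566e-02  9.29932904e+01] [-0.53934024  0.10480757 -0.44597609]
green
319 255.81 44.79 [[256.0, 45.0], [20.0, 18.0], 90.0]
276 256.59 80.9 [[256.5, 81.0], [18.0, 17.0], 90.0]
256 257.16 115.77 [[257.3, 115.8], [17.0, 17.7], 45.0]
244 257.05 148.22 [[257.0, 148.5], [17.0, 16.0], 90.0]
blue
4149 257.62 109.42 [[257.0, 105.0], [122.0, 40.0], 90.0]
black
30436 263.81 344.86 [[255.5, 328.0], [110.0, 511.0], 90.0]
```

View pics/w6v.png

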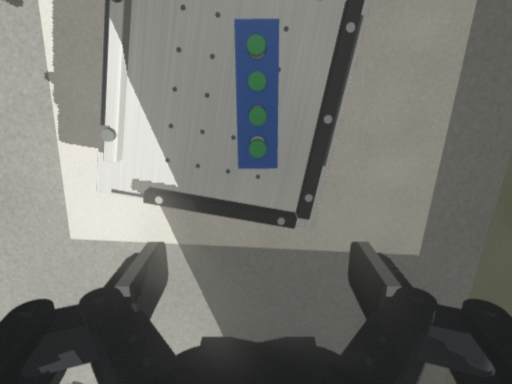

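The four green caps are at (256,45), (257,81), (257,116) and (257,148), all seated. The long bar's inner face runs from about (350,20) to (297,210) and the end bar's from (145,190) to (295,215).

Run:
```python
from h import *
np.set_printoptions(precision=4,suppress=True)
c=load("w6");hsv=cv2.cvtColor(c["img"],cv2.COLOR_RGB2HSV);m=(hsv[:,:,2]<75)&(hsv[:,:,1]<120)
def fit(P):
    P=np.array(P,np.float32);v=cv2.fitLine(P,cv2.DIST_HUBER,0,.0005,.0005).ravel();res=(P-v[2:])@np.array([-v[1],v[0]]);print(v,np.degrees(np.arctan2(v[1],v[0])),"rms mm",1000*res.std(),len(P));return v
A=[];B=[]
for r in range(15,195,4):
    x=np.nonzero(m[r,285:375])[0]+285
    if len(x)>8: A.append(plane(c,(x.min()-.5,r),.10)[:2]);B.append(plane(c,(x.max()+.5,r),.122)[:2])
C=[]
for x in range(165,285,4):
    y=np.nonzero(m[180:232,x])[0]+180
    if len(y)>4: C.append(plane(c,(x,y.min()-.5),.10)[:2])
a=fit(A);b=fit(B);e=fit(C)
M=np.array([a[:2],-e[:2]]).T;k=np.linalg.solve(M,e[2:]-a[2:]);corner=a[2:]+k[0]*a[:2];print("corner",corner)
# caps
P=[plane(c,(x,y-.3),.191)[:2] for _,x,y,_ in blobs(c,"green",None,60)[:4]];v=fit(P);print(np.array(P),np.mean(P,0))
# rack axis
mb=cv2.inRange(hsv,*map(np.array,RANGES["blue"]))
L=[];R=[]
for r in range(24,162,4):
    x=np.nonzero(mb[r])[0];L.append(plane(c,(x.min()-.5,r),.16)[:2]);R.append(plane(c,(x.max()+.5,r),.16)[:2])
fit(L);fit(R);print([plane(c,(257,y),.16) for y in (18.5,168.5)])
```

```text
[ 0.1295  0.9916  0.6161 -0.1646] 82.55646 rms mm 0.33018786 45
[ 0.1312  0.9914  0.6346 -0.15  ] 82.46179 rms mm 0.8620369 45
[ 0.9917 -0.1284  0.4953 -0.2942] -7.379594 rms mm 0.4222057 26
corner [ 0.5974 -0.3074]
[ 0.0646 -0.9979  0.5367 -0.1592] -86.293526 rms mm 0.20756753 4
[[ 0.5335 -0.1125]
 [ 0.5358 -0.1432]
 [ 0.538  -0.1749]
 [ 0.5396 -0.2062]] [ 0.5367 -0.1592]Traceback (most recent call last):
  File "<stdin>", line 22, in <module>
    return umr_minimum(a, axis, None, out, keepdims, initial, where)
ValueError: zero-size array to reduction operation minimum which has no identity
```

```bash
python3 -m handwheel '{"gripper":[1,1,1,1,1,1,1,1],"slide":[[34.7,-0.4,0],[34.7,-0.4,0],[0,0,36],[0,0,36],[0,0,36],[0,0,36],[0,0,30],[0,0,20]],"yaw":[0,0,0,0,0,0,0,0]}'
python3 -m handwheel '{"gripper":[1,1,1],"slide":[[0,0,15],[0,0,8],[0,0,0]],"yaw":[0,0,0]}'
python3 -m handwheel '{"gripper":[-1,-1,-1,-1,-1,-1,-1,-1],"slide":[[0,0,0],[0,0,0],[0,0,0],[0,0,0],[0,0,0],[0,0,0],[0,0,0],[0,0,0]],"yaw":[0,0,0,0,0,0,0,0]}' 60
python3 -c "
from h import *
o=sensors.get_obs();print(o['ee_pos'],o['tcp_rot'],o['wrist_force'],o['torque'])"
```

```text
time: 17.92
ee_pos: [0.535, -0.1586, 0.1568]
tcp_rot: [-179.7, -0.1, 93.0]
wrist_force: [-1.1, 0.2, -0.3]
opening: 0.0854
grasp_force: 0.0
time: 18.17
ee_pos: [0.5356, -0.1589, 0.1359]
tcp_rot: [-179.8, -0.1, 93.0]
wrist_force: [0.0, 0.1, -0.0]
opening: 0.0851
grasp_force: 0.0
time: 18.83
ee_pos: [0.5375, -0.1596, 0.1396]
tcp_rot: [179.9, 0.0, 93.0]
wrist_force: [-0.3, 0.1, 5.7]
opening: 0.0427
grasp_force: 62.3
[ 0.53754176 -0.15963584  0.13955649] [1.79884483e+02 4.23478293e-02 9.29781198e+01] [-0.33651426  0.11066082  5.66119622] [0.05474278 0.12375304 0.01685837]
```

```bash
python3 -m handwheel '{"gripper":[-1,-1,-1,-1,-1,-1],"slide":[[0,0,0],[0,0,0],[0,0,0],[0,0,0],[0,0,0],[0,0,0]],"yaw":[0.045,0.045,0.045,0.046,0,0]}'
python3 -m handwheel '{"gripper":[-1,-1,-1,-1,-1,-1,-1,-1],"slide":[[-9.6,8.4,0],[-9.6,8.4,0],[-9.6,8.4,0],[-9.6,8.4,0],[-9.6,8.4,0],[-9.6,8.4,0],[0,0,0],[0,0,0]],"yaw":[0,0,0,0,0,0,0,0]}'
python3 - <<'E'
from h import *
np.set_printoptions(precision=4,suppress=True)
c=snap("wrist","w7");o=sensors.get_obs();print(o["ee_pos"],o["tcp_rot"],o["wrist_force"],o["torque"])
cv2.imwrite("pics/w7v.png",c["img"][:,:,::-1])
snap("top","t7");snap("scene","s7")
E
```

```text
time: 19.33
ee_pos: [0.5375, -0.1597, 0.1396]
tcp_rot: [179.9, 0.0, 82.6]
wrist_force: [0.6, 0.3, 6.0]
opening: 0.0425
grasp_force: 62.2
time: 20.0
ee_pos: [0.5806, -0.2242, 0.1396]
tcp_rot: [179.8, 0.1, 82.6]
wrist_force: [1.0, -1.5, 6.5]
opening: 0.0428
grasp_force: 62.7
[ 0.5805 -0.224   0.1396] [179.8475   0.0627  82.5772] [ 0.96   -1.4477  5.129 ] [-0.3261 -0.1049  0.0012]
```

View pics/w7v.png

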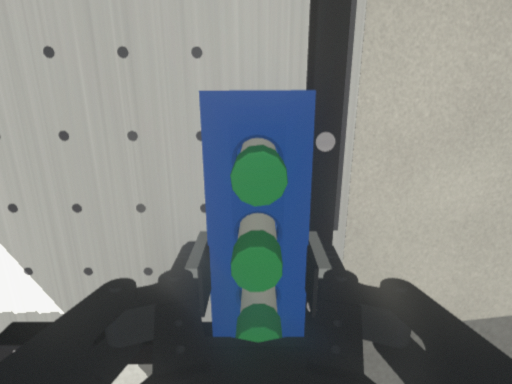

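```bash
python3 -m handwheel '{"gripper":[-1,-1,-1,-1,-1,-1],"slide":[[0,1,0],[0,1,0],[0,1,0],[0,1,0],[0,0,0],[0,0,0]],"yaw":[0,0,0,0,0,0]}'
python3 -m handwheel '{"gripper":[-1,-1,-1,-1,-1],"slide":[[0,1,0],[0,1,0],[0,1,0],[0,0,0],[0,0,0]],"yaw":[0,0,0,0,0]}'
python3 -c "
from h import *
o=sensors.get_obs();print(o['ee_pos'],o['tcp_rot'],o['wrist_force'],o['torque'])"
```

```text
time: 20.65
ee_pos: [0.5838, -0.2238, 0.1395]
tcp_rot: [179.9, 0.0, 82.6]
wrist_force: [-1.5, -0.5, 7.1]
opening: 0.0427
grasp_force: 62.7
time: 21.07
ee_pos: [0.5854, -0.2239, 0.1396]
tcp_rot: [-179.9, 0.0, 82.5]
wrist_force: [-9.0, 1.8, 9.5]
opening: 0.0431
grasp_force: 63.1
[ 0.58538983 -0.22392398  0.13957325] [-1.79928067e+02  1.14570586e-02  8.25455490e+01] [-9.03307177  1.81613966  9.48850558] [ 0.38754207  1.89765438 -0.57367569]
```

```bash
python3 -m handwheel '{"gripper":[-1,-1,-1,-1],"slide":[[0,0,0],[0,0,0],[0,0,0],[0,0,0]],"yaw":[0.005,0,0,0]}'
python3 -c "
from h import *
o=sensors.get_obs();print(o['ee_pos'],o['tcp_rot'],o['wrist_force'],o['torque'])"
python3 -m handwheel '{"gripper":[-1,-1,-1,-1],"slide":[[0,0,0],[0,0,0],[0,0,0],[0,0,0]],"yaw":[0.005,0,0,0]}'
python3 -c "
from h import *
o=sensors.get_obs();print(o['ee_pos'],o['tcp_rot'],o['wrist_force'],o['torque'])"
```

```text
time: 21.4
ee_pos: [0.5855, -0.2239, 0.1396]
tcp_rot: [-179.9, 0.0, 82.3]
wrist_force: [-8.5, 1.5, 10.3]
opening: 0.0423
grasp_force: 63.0
[ 0.58551986 -0.22393919  0.13955161] [-1.79945676e+02  1.62172763e-02  8.22926078e+01] [-8.53666125  1.51795485 10.34916433] [ 0.38046842  1.71552788 -0.18362091]
time: 21.73
ee_pos: [0.5855, -0.2239, 0.1396]
tcp_rot: [-179.9, 0.0, 82.1]
wrist_force: [-9.4, 0.9, 9.5]
opening: 0.0427
grasp_force: 63.1
[ 0.58550936 -0.22392023  0.13956189] [-1.79942308e+02  2.66279246e-02  8.20659322e+01] [-9.39508796  0.87037195  9.54539973] [0.30075917 1.81707553 0.58415623]
```

```bash
python3 -m handwheel '{"gripper":[-1,-1,-1,-1,-1,-1],"slide":[[-1,0,0],[-1,0,0],[-1,0,0],[-1,0,0],[-1,0,0],[0,0,0]],"yaw":[-0.003,0,0,0,0,0]}'
python3 -c "
from h import *
o=sensors.get_obs();print(o['ee_pos'],o['tcp_rot'],o['wrist_force'],o['torque'])"
python3 -m handwheel '{"gripper":[-1,-1,-1,-1,-1,-1],"slide":[[-1,0,0],[-1,0,0],[-1,0,0],[-1,0,0],[0,0,0],[0,0,0]],"yaw":[0,0,0,0,0,0]}'
python3 -c "
from h import *
o=sensors.get_obs();print(o['ee_pos'],o['tcp_rot'],o['wrist_force'],o['torque'])"
```

```text
time: 22.23
ee_pos: [0.585, -0.2283, 0.1396]
tcp_rot: [-179.9, -0.1, 82.2]
wrist_force: [-7.1, 5.3, 9.6]
opening: 0.0426
grasp_force: 63.1
[ 0.58495528 -0.22826937  0.13955766] [-1.79945972e+02 -5.06456998e-02  8.22301596e+01] [-7.07358411  5.34353788  9.6152758 ] [0.89043044 1.62125797 0.08451967]
time: 22.73
ee_pos: [0.5848, -0.2297, 0.1396]
tcp_rot: [-179.9, -0.3, 82.3]
wrist_force: [-7.2, 18.5, 11.6]
opening: 0.0426
grasp_force: 63.2
[ 0.58477025 -0.2297014   0.13961579] [-179.94398356   -0.30386393   82.31519474] [-7.1687853  18.54040753 11.62028611] [ 3.34257941  1.42144475 -0.25289969]
```

```bash
python3 -m handwheel '{"gripper":[-1,-1,-1,-1,-1,-1],"slide":[[0.7,0.7,0],[0,0,0],[0,0,0],[0,0,0],[0,0,0],[0,0,0]],"yaw":[0.002,0,0,0,0,0]}'
python3 - <<'E'
from h import *
np.set_printoptions(precision=4,suppress=True)
c=snap("wrist","w8");t=snap("top","t8");s=snap("scene","s8");o=sensors.get_obs();print(o["ee_pos"],o["tcp_rot"],o["wrist_force"],o["torque"])
im=np.hstack([cv2.resize(t["img"][140:260,280:420],(455,390),interpolation=cv2.INTER_CUBIC),cv2.resize(s["img"][140:245,70:235],(340,390)[:1]+(216,),interpolation=cv2.INTER_CUBIC) if 0 else cv2.resize(c["img"][:,200:420],(223,390))])
cv2.imwrite("pics/f8.png",im[:,:,::-1])
hsv=cv2.cvtColor(c["img"],cv2.COLOR_RGB2HSV);m=(hsv[:,:,2]<75)&(hsv[:,:,1]<120);mb=cv2.inRange(hsv,*map(np.array,RANGES["blue"]))
for n,f,z in(("rack right",lambda r:np.nonzero(mb[r,:330])[0].max()+.5,.16),("rack left",lambda r:np.nonzero(mb[r,150:330])[0].min()+149.5,.16)):
    P=np.array([plane(c,(f(r),r),z)[:2] for r in range(100,220,5)],np.float32);v=cv2.fitLine(P,cv2.DIST_HUBER,0,.0005,.0005).ravel();print(n,v,np.degrees(np.arctan2(v[1],v[0]))%180)
P=[]
for r in range(5,220,5):
    x=np.nonzero(m[r,300:420])[0]+300
    if len(x): P.append(plane(c,(x.max()+.5,r),.122)[:2])
v=cv2.fitLine(np.array(P,np.float32),cv2.DIST_HUBER,0,.0005,.0005).ravel();print("bar outer",v,np.degrees(np.arctan2(v[1],v[0]))%180)
show(blobs(t,"yellow",(125,95,420,290)));show(blobs(t,"red",(125,95,420,290))[:3]);show(blobs(t,"green",(125,95,420,290)))
E
```

```text
time: 23.23
ee_pos: [0.5848, -0.2297, 0.1396]
tcp_rot: [-179.9, -0.2, 82.2]
wrist_force: [-10.2, 14.0, 12.2]
opening: 0.0427
grasp_force: 63.3
[ 0.5848 -0.2297  0.1396] [-179.872    -0.2254   82.1992] [-10.7186  14.7064  11.7104] [2.7522 2.2395 0.1926]
rack right [ 0.124   0.9923  0.6132 -0.1807] 82.876816
rack left [ 0.1362  0.9907  0.5699 -0.1815] 82.17129
bar outer [ 0.1303  0.9915  0.6304 -0.1708] 82.51111
570 202.99 211.74 [[203.0, 211.7], [46.5, 12.3], 7.1]
15 216.87 213.47 [[217.0, 213.5], [4.0, 3.0], 0.0]
24 355.75 164.04 [[355.7, 163.8], [5.0, 4.7], 56.3]
18 365.72 165.5 [[365.5, 165.5], [5.0, 3.0], 90.0]
```

View pics/f8.png

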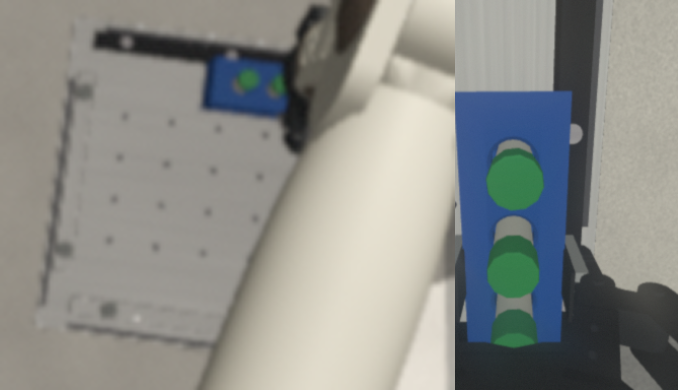

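The top view shows the rack lying along the long bar. The wrist view shows the deck's right edge (right panel, column about 570) over the bar's inner face. Both directions measure 82.5°, and the rack presses with about 12 N on each bar with almost no twist.

```bash
python3 -c "
from workcell import ticket
print(ticket.job_done())"
```

```text
the job is handed in; nothing more can be done
None
```

Both green-capped tubes are now in the blue rack, and the arm is holding the rack in the corner, pressing about 12–13 N against each black bar; the red-capped tube stayed in place, and I handed the job in at about 23 s.

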